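# Find the loose spindle bearing on the school lathe and hold its cap open

### The job

Swing the lathe's tool rest one notch on, towards the robot, so that it is clear of the bolts. Then push down on the bearing bolts one after another with the fingertips until you find the loose one, which gives under a light push. Lift the hinged cap of that same bearing well open, at least 40 degrees, and finish while still holding it up with the gripper so that a helper can reach in; leave the other two caps shut and the things lying around undisturbed.

Things in the scene. Friction and masses are not known exactly. Their poses are not given: they have to be found in the camera images.
- lathe: Dark steel bed plate of a small wood lathe, fixed on the bench, 270 x 600 x 20 mm; origin at bench level. x points away from the robot, y left along the spindle, z up. Three alike bearing stands 100 mm apart in y: each has a bolt in front and, 75 mm behind it, the handle of its own hinged cap. White motor box, 120 mm high, at y 200 to 330 mm. Which stand has the loose bolt varies and cannot be seen.
- bolt_left (a point): Centre of the top of the left bolt head, untouched: steel hex head 30 mm across corners on a round flange 36 mm wide, top 62 mm above the bench. All three look alike. Tight bolts are rigid; the loose one sinks 6 mm straight down under a light push and springs back. This point is fixed to the lathe and does not follow the bolt.
- bolt_middle (a point): Centre of the top of the middle bolt head, untouched: steel hex head 30 mm across corners on a round flange 36 mm wide, top 62 mm above the bench. All three look alike. Tight bolts are rigid; the loose one sinks 6 mm straight down under a light push and springs back. This point is fixed to the lathe and does not follow the bolt.
- bolt_right (a point): Centre of the top of the right bolt head, untouched: steel hex head 30 mm across corners on a round flange 36 mm wide, top 62 mm above the bench. All three look alike. Tight bolts are rigid; the loose one sinks 6 mm straight down under a light push and springs back. This point is fixed to the lathe and does not follow the bolt.
- handle_left (a point): Middle of the left cap's handle while shut: level round bar 10 mm thick, 44 mm free length along the lathe's y, on two thin end legs, 103 mm above the bench. Cap: steel plate 90 x 68 x 6 mm, top face at 81 mm, front edge 8 mm behind the bar. It turns up about a hinge along y, 100 mm farther in +x and 28 mm lower than this point, which is fixed and does not follow the cap.
- handle_middle (a point): Middle of the middle cap's handle while shut: level round bar 10 mm thick, 44 mm free length along the lathe's y, on two thin end legs, 103 mm above the bench. Cap: steel plate 90 x 68 x 6 mm, top face at 81 mm, front edge 8 mm behind the bar. It turns up about a hinge along y, 100 mm farther in +x and 28 mm lower than this point, which is fixed and does not follow the cap.
- handle_right (a point): Middle of the right cap's handle while shut: level round bar 10 mm thick, 44 mm free length along the lathe's y, on two thin end legs, 103 mm above the bench. Cap: steel plate 90 x 68 x 6 mm, top face at 81 mm, front edge 8 mm behind the bar. It turns up about a hinge along y, 100 mm farther in +x and 28 mm lower than this point, which is fixed and does not follow the cap.
- peg (a point): Point on the axis of the tool rest's upright round peg (14 mm thick, tip 130 mm above the bench), 12 mm below its tip. The peg stands on a flat bar (26 mm wide, 14 mm thick, top face 90 mm above the bench, 145 mm long), 100 mm from the upright axis about which both turn, which is at x = -75, y = -215 mm in the lathe's frame. Moves with the rest.
- tool_post (a joint): Angle of the tool rest in rad. Near 0 at the start: its bar points along the lathe's +y, over the right bolt. Grows as the peg swings towards the robot, counter-clockwise from above. Spring notches at 0, 1.047 (the next one) and 2.094; about 4 N at the peg takes it out of a notch, and within 0.4 rad of a notch it snaps in by itself.
- loose_bolt (a joint): How far the loose bolt is pushed down in m: 0 untouched, 0.006 fully down (about 1 N to start, 2.5 N at the bottom); springs back. Does not tell which of the three it is.
- loose_cap (a joint): Opening angle in rad of the cap that belongs to the loose bolt: 0 shut, at most 1.4. It falls shut by its weight and a spring when not held (2 to 3 N at the handle lifts it).
- tight1_cap (a joint): Opening angle in rad of the cap of one of the tight bolts, 0 shut; same build as the loose bolt's cap.
- tight2_cap (a joint): The same for the cap of the other tight bolt.
- blank: Bystander: turned wooden blank lying on the bench to the right of the lathe, 150 mm long with 30 mm square ends, origin under its middle, long axis x.
- tin: Bystander: upright steel can, 60 mm diameter, 75 mm high, right of the lathe, origin under its centre.
- spanner: Bystander: flat spanner 170 mm long, lying on the bench left of the robot's work, along its x axis.

How it is judged:
By the outcome, as a careful person would: the job done as asked, in the order asked, and still so for the second after the job is handed in, while the arm keeps its last pose, push and grip.
It also fails if it takes over 62 s, if anything falls off the work surface, if the arm or the gripper's body presses on something with over 40 N, if the wrist force passes 120 N, or if a joint passes its speed limit or range.

### The arm

A 6-joint arm with a two-finger parallel gripper is mounted at the origin on the work surface. World frame = base frame: x ahead of the robot, y to its left, z up, the work surface at z = 0. Lengths are in mm, angles in rad, forces in N, time in s.
With the tool pointing down it reaches from about 275 to 1000 mm from the base axis. Payload 8.4 kg.
Tool frame: the origin (TCP) lies on the centre line of the jaws, within the pads' length; the fingertips stand 22 mm ahead of it and the grasp point (between the pads) lies 3 mm ahead of it; z points along the fingers, x is the direction in which the jaws open and shut, and the axes are right-handed (so a half turn about z gives the same grasp; the last joint's range is limited). The gripper opens to 85 mm and grips with 20 to 120 N. Pads are 22 mm wide; open, the fingers measure 114 mm over their backs; the gripper's body (76 mm by 85 mm) begins 54 mm behind the grasp point. The pads swing forward as they close: fully open they stand 13 mm farther back than shut.
Start: joints at [1.15, 0.353, 1.633, -0, 1.155, -0.002], TCP at [254.164, 570.989, 253.281] pointing down, gripper open.
Joint ranges: [-2.63, 2.63], [-0.92, 2.1], [0.06, 2.66], [-1.3, 4.44], [0, 2.69], [-3.02, 3.02]. Speed limits (rad/s): [2.22, 2.22, 2.79, 3.14, 3.14, 3.14].

### API

Orientations are given as [roll, pitch, yaw] about the fixed x, y, z axes, in that order (R = Rz(yaw) Ry(pitch) Rx(roll)).
In Python, from rig import status, viewer, job gives the robot as it stands.
- The arm moves only by the tool send_rows, never from a script. Its argument "plan" is a list of rows, each a list of 3 entries, a list of its own where there are three numbers: the shift along the tool's x, y, z in m, then the turn, a rotation vector about the tool's x, y, z in rad, then the opening, from -1 (shut) to 1 (fully open). In form: [[[x, y, z], [rx, ry, rz], jaw], ...]. A call has exactly 5 rows; each row is the pose to reach, as a shift and turn from the pose measured when the call began, along the tool's axes at that moment; what a row does not reach only later rows make up. A row lasts 1/12 s, in which the tool goes at most 41.7 mm and 7.16 degrees, less where a joint would pass 70% of its speed; a pose out of reach is approached as far as the arm can. A call with a gripper value outside its range is refused whole. The fingers move at their own pace and stop on an object; "squeeze" is the grip in N (left out, the last holds). Time passes only in rows, so rows that repeat a pose let the fingers close, or fill a call up. It gives the time, the measured TCP pose, the force and the opening at its end, in the units of the state.
- status.sense(): the state, without advancing time (a new reading comes with each control period).
- viewer.grab_frame(name): name is "scene" or "top"; returns the picture (384x512x3 uint8, red, green, blue); there is no depth.
- viewer.camera_params(name): a dict with "intrinsics" (3x3 intrinsics, pixels), "dist_coeffs" ([k1, k2, p1, p2, k3] as OpenCV has them; the pictures are not rectified), "xyz" and "orientation" of the camera in the world. Camera axes: x right, y down, z forward; pixel columns grow to the right and rows downward; lengths in mm; the calibration is good to about 2 mm. A picture is of the moment at which its call begins. camera_params takes no time and is no camera call.
- job.sign_off(): hands the job in, once; it reports no verdict.
Trained networks look in the newest picture that a camera, given by its name, has taken for a name from the list of things; names that differ only in an ending like _2 or _b are one class to them, and where a whole thing is asked for, a point or a joint stands for the part that bears it (a point fixed in the world has none). Each returns a list of dicts, best first, with "p" (0 to 1); they miss things now and then, are a little off and sometimes report something else, mostly with a low value. They report only what shows in the picture. A call takes as long as a camera call.
- viewer.cut_out(label, camera): "mask" (384x512 bool, what is visible of it) and "extent" ([left, top, width, height] in pixels, round what is visible of it).
The state is a dict: "clock": time; "qpos": joint angles; "qvel": joint speeds; "joint_efforts": joint torques, N m; "eef_pos": TCP position; "tcp_rot": TCP orientation; "contact_force": force on the tool from outside, world axes, zero at the start; "wrist_torque": the same for the moment, N m; "opening": opening from 0.0 (shut) to 1.0 (fully open).
Only numpy, scipy, OpenCV 4.12 (cv2) and the standard library are available. Lean on these libraries where they do the work, as an engineer would, in place of code of your own. Each camera call takes 0.05 s, during which the arm holds its last target.

## Working session

There is one attempt and no reset: what is moved stays moved. The work goes in short steps, Python scripts to look and compute and a tool call to move; the robot and the scene stay as the last step left them, time stands still between calls to the robot, and variables do not carry over. Pictures are saved under pics/ and viewed, and the job is handed in when it is done.

Besides the shell and the picture viewer there is one more tool, called after "Emit:" in YAML: its name, and indented under it one key for each argument. send_rows: Moves the arm, as the interface text tells. Its arguments: {"type":"object","properties":{"plan":{"type":"array"},"squeeze":{"type":"number"}},"required":["plan"]}

```bash
mkdir -p pics; ls; python3 - <<'E'
from rig import status, viewer, job
import cv2
s=status.sense(); print(s)
for n in("scene","top"):
    im=viewer.grab_frame(n); cv2.imwrite(f"pics/{n}0.png",im[:,:,::-1]); print(viewer.camera_params(n))
E
```

```text
pics
{'clock': 0.0, 'qpos': array([ 1.14957188e+00,  3.53683344e-01,  1.63415443e+00,  4.54415387e-06,
        1.15519872e+00, -2.42590441e-03]), 'qvel': array([-2.56440910e-05,  2.09925459e-03, -8.40091557e-04, -1.38442518e-03,
       -1.15781954e-03, -3.39442389e-04]), 'joint_efforts': array([-1.86406913e-03, -6.05262780e+01, -3.42055249e+01, -3.80608867e-05,
        9.53369978e-03, -3.77385027e-05]), 'eef_pos': array([253.99062538, 570.56206517, 252.53099584]), 'tcp_rot': array([-3.14158500e+00,  1.44383036e-03,  1.15199595e+00]), 'contact_force': array([-0.06634149, -0.26777928, -0.72382481]), 'wrist_torque': array([ 0.01374008, -0.017919  , -0.05956661]), 'opening': 0.9992201190510125}
{'intrinsics': array([[415.82310246,   0.        , 251.74672859],
       [  0.        , 415.82310246, 192.52563398],
       [  0.        ,   0.        ,   1.        ]]), 'dist_coeffs': array([-0.11633388,  0.        ,  0.        ,  0.        ,  0.        ]), 'xyz': array([1018.02941475,  613.84113154, 1397.30185145]), 'orientation': array([-2.58324874,  0.00942926,  2.50054466])}
{'intrinsics': array([[468.56016046,   0.        , 245.96976973],
       [  0.        , 468.56016046, 189.92404089],
       [  0.        ,   0.        ,   1.        ]]), 'dist_coeffs': array([0.01918953, 0.        , 0.        , 0.        , 0.        ]), 'xyz': array([ 312.68959524,  -15.36994285, 1390.75820324]), 'orientation': array([-2.96299958, -0.00398887, -1.58556532])}
```

View pics/scene0.png

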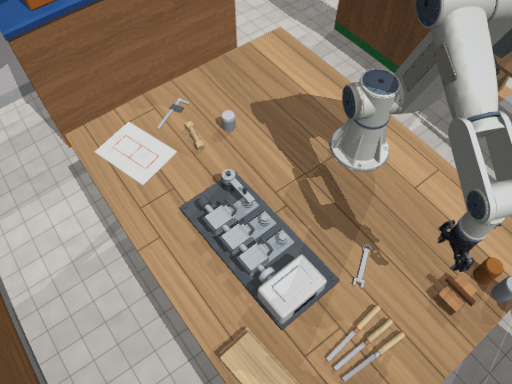

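View pics/top0.png

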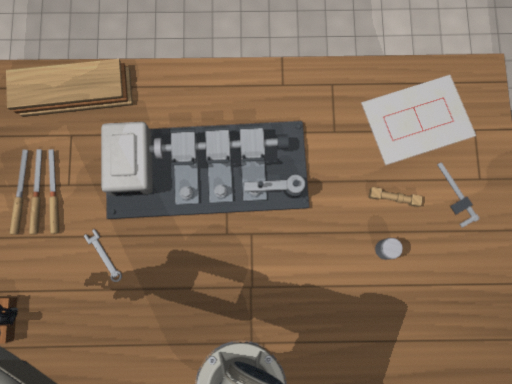

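```bash
python3 - <<'E'
from rig import status, viewer, job
for n in("top","scene"):
  for l in ("lathe","peg","tool_post","bolt_left","handle_left","loose_cap","blank","tin","spanner"):
    try:
        for d in viewer.cut_out(l,n)[:4]:
            import numpy as np
            ys,xs=np.nonzero(d["mask"]); print(n,l,round(d["p"],2),d["extent"],len(xs),xs.mean().round(1),ys.mean().round(1))
    except Exception as e: print(n,l,e)
E
```

```text
top lathe 0.91 [99.6, 119.2, 213.0, 100.6] 13262 197.0 171.1
top lathe 0.49 [208.9, 131.7, 21.0, 32.0] 736 217.2 146.0
top peg 0.56 [244.4, 174.8, 56.8, 17.0] 641 278.0 184.4
top tool_post 0.7 [241.1, 172.6, 61.6, 20.4] 711 276.3 184.6
top tool_post 0.29 [98.5, 122.2, 210.4, 93.2] 12894 196.2 171.1
top bolt_left 0.73 [101.5, 123.2, 209.3, 94.8] 13318 196.7 170.7
top handle_left 0.92 [101.9, 121.3, 206.8, 94.4] 12976 196.6 170.7
top handle_left 0.47 [367.7, 186.2, 54.9, 18.3] 538 395.6 196.4
top loose_cap 0.58 [209.2, 129.9, 19.6, 34.5] 734 217.3 146.2
top tin 0.66 [377.2, 240.6, 24.9, 19.6] 454 388.3 248.9
top spanner 0.83 [82.3, 229.4, 41.7, 51.5] 487 102.3 254.7
scene lathe 0.77 [181.8, 169.9, 154.7, 156.1] 8200 264.0 254.1
scene lathe 0.57 [220.3, 168.6, 34.7, 34.5] 364 236.5 185.0
scene peg 0.71 [223.0, 167.4, 31.3, 35.0] 359 235.6 183.8
scene peg 0.43 [180.7, 168.8, 162.4, 160.8] 7910 264.3 254.7
scene tool_post 0.93 [222.0, 170.3, 29.4, 32.9] 398 236.2 184.7
scene bolt_left 0.9 [181.2, 169.7, 157.3, 158.3] 7713 264.6 255.2
scene bolt_left 0.68 [221.6, 108.3, 17.0, 24.1] 248 227.6 119.9
scene handle_left 0.78 [179.6, 166.7, 158.5, 159.4] 7646 265.0 255.0
scene loose_cap 0.59 [223.8, 215.3, 31.5, 31.9] 476 238.1 233.2
scene blank 0.74 [183.2, 117.9, 18.3, 32.2] 218 193.6 133.6
scene blank 0.49 [239.7, 238.3, 32.3, 31.9] 468 254.6 256.0
scene tin 0.79 [221.1, 110.4, 15.8, 19.9] 258 227.7 119.7
scene spanner 0.81 [351.3, 244.1, 21.0, 41.5] 227 362.1 265.8
scene spanner 0.4 [207.0, 198.2, 27.8, 32.2] 534 220.9 214.1
```

The top view shows the lathe at about (100–310, 120–217), with the rest pivot at (295,186) and its bar over the right bolt. The robot base is at the bottom. I'll enlarge both views to get accurate features.

```bash
cat > h.py <<'E'
import numpy as np, cv2
from scipy.spatial.transform import Rotation as R
from rig import status, viewer, job
def cam(n):
    p=viewer.camera_params(n); return p["intrinsics"],p["dist_coeffs"],np.array(p["xyz"]),R.from_euler("xyz",p["orientation"]).as_matrix()
def proj(n,P):
    K,d,c,M=cam(n); Pc=(np.atleast_2d(P)-c)@M
    return cv2.projectPoints(Pc.reshape(-1,1,3),np.zeros(3),np.zeros(3),K,d)[0].reshape(-1,2)
def back(n,uv,z):
    K,d,c,M=cam(n); q=cv2.undistortPoints(np.array(uv,float).reshape(-1,1,2),K,d).reshape(-1,2)
    r=np.c_[q,np.ones(len(q))]@M.T
    return c+r*((z-c[2])/r[:,2])[:,None]
E
python3 - <<'E'
from h import *
a=cv2.imread("pics/top0.png")[110:230,90:320]; cv2.imwrite("pics/ct.png",cv2.resize(a,None,fx=3.4,fy=3.4,interpolation=3))
a=cv2.imread("pics/scene0.png")[160:330,170:345]; cv2.imwrite("pics/cs.png",cv2.resize(a,None,fx=3.4,fy=3.4,interpolation=3))
E
```

```text
(no output)
```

View pics/ct.png

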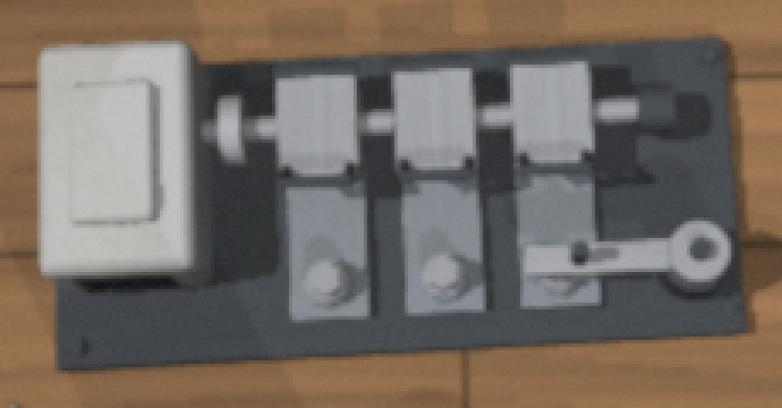

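View pics/cs.png

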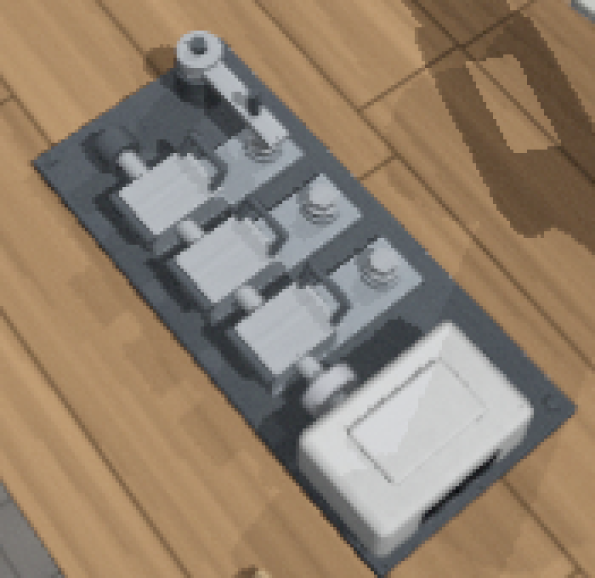

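```bash
python3 - <<'E'
from h import *
T=lambda u,v:[(u+.5)/3.4-.5+90,(v+.5)/3.4-.5+110]
S=lambda u,v:[(u+.5)/3.4-.5+170,(v+.5)/3.4-.5+160]
def show(n,l,z,pts): print(n,l,z,back(n,[ (T if n=="top" else S)(*p) for p in pts],z)[:,:2].round(1).tolist())
show("top","bed TR BR BL",20,[(724,38),(747,330),(58,370)])
show("scene","bed TR(far right),BL,TL",20,[(35,162),(575,407),(383,572)])
show("top","bolts L M",62,[(323,276),(440,272)])
show("scene","bolts L M",62,[(381,252),(320,192)])
show("top","post axis top(?)",100,[(700,247)]); show("scene","axis",100,[(200,45)])
show("top","peg tip",130,[(578,247)]);show("scene","peg tip",130,[(247,93)])
show("top","handle leg ends L,M,R",103,[(287,172),(351,170),(404,166),(469,164),(522,159),(586,157)])
E
```

```text
top bed TR BR BL 20 [[772.0, -200.5], [507.0, -211.0], [480.7, 385.0]]
scene bed TR(far right),BL,TL 20 [[774.0, -196.1], [485.3, 384.5], [747.0, 396.4]]
top bolts L M 62 [[552.3, 152.3], [554.3, 53.3]]
scene bolts L M 62 [[547.7, 141.3], [555.0, 45.8]]
top post axis top(?) 100 [[565.4, -163.4]]
scene axis 100 [[561.1, -166.7]]
top peg tip 130 [[560.9, -61.6]]
scene peg tip 130 [[567.4, -67.4]]
top handle leg ends L,M,R 103 [[633.0, 177.7], [634.0, 124.7], [636.8, 80.7], [637.8, 26.7], [641.5, -17.5], [642.5, -70.7]]
```

```bash
cat >> h.py <<'E'
ORG=np.array([628.1,52.3]); YAW=np.deg2rad(2.5)
def L(x,y,z): 
    c,s=np.cos(YAW),np.sin(YAW); return np.array([ORG[0]+c*x-s*y,ORG[1]+s*x+c*y,z])
def overlay(img,n,r,f,out,extra=()):
    x0,y0,x1,y1=r
    a=cv2.resize(img[y0:y1,x0:x1],None,fx=f,fy=f,interpolation=3)
    def pt(P):
        q=(proj(n,P)[0]-[x0,y0]+.5)*f-.5; return tuple(int(round(v)) for v in q)
    def line(A,B,c): cv2.line(a,pt(A),pt(B),c,1,cv2.LINE_AA)
    cs=[L(-135,-260,20),L(-135,340,20),L(135,340,20),L(135,-260,20)]
    for i in range(4): line(cs[i],cs[(i+1)%4],(0,255,0))
    for y in(100,0,-100):
        th=np.linspace(0,2*np.pi,24)
        c=[L(-75+15*np.cos(t),y+15*np.sin(t),62) for t in th]
        for i in range(23): line(c[i],c[i+1],(0,0,255))
        line(L(0,y-22,103),L(0,y+22,103),(255,0,255))
        line(L(8,y-34,81),L(8,y+34,81),(255,255,0)); line(L(98,y-34,81),L(98,y+34,81),(255,255,0))
    cv2.circle(a,pt(L(-75,-215,104)),3,(0,0,255),1); line(L(-75,-115,90),L(-75,-115,130),(0,0,255))
    for P in extra: cv2.circle(a,pt(P),3,(0,255,255),1)
    cv2.imwrite(out,a)
E
python3 - <<'E'
from h import *
overlay(cv2.imread("pics/top0.png"),"top",(90,110,320,230),3.4,"pics/ot.png")
overlay(cv2.imread("pics/scene0.png"),"scene",(170,160,345,330),3.4,"pics/os.png")
E
```

```text
(no output)
```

View pics/ot.png

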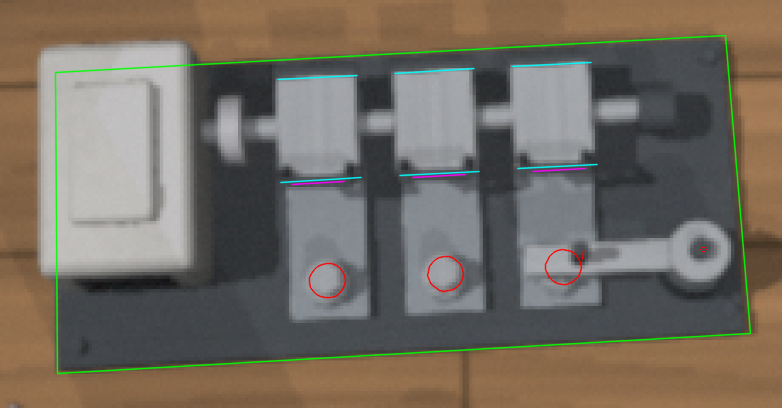

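View pics/os.png

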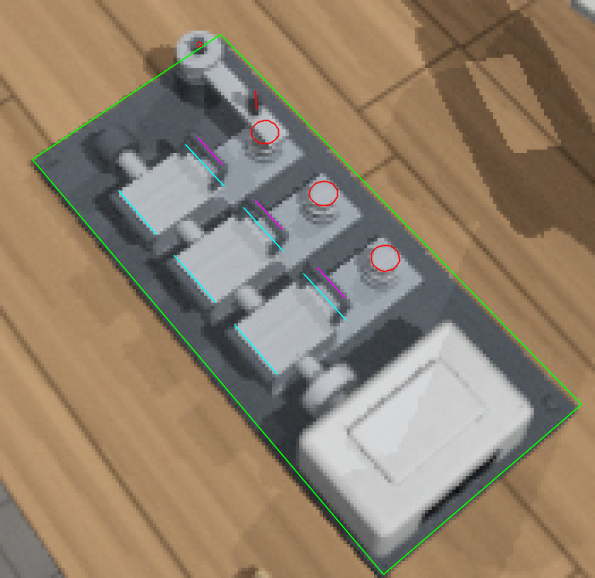

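```bash
python3 - <<'E'
from h import *
a=cv2.imread("pics/top0.png"); b=cv2.imread("pics/scene0.png")
overlay(a,"top",(165,125,235,205),7,"pics/a1.png"); overlay(b,"scene",(225,205,300,275),7,"pics/a2.png")
a=cv2.resize(a[125:205,165:235],None,fx=7,fy=7,interpolation=0)
cv2.imwrite("pics/z1.png",np.hstack([a[:480],cv2.imread("pics/a1.png")[:480]])[:, :800])
b=cv2.resize(b[205:275,225:300],None,fx=7,fy=7,interpolation=0)
cv2.imwrite("pics/z2.png",cv2.resize(np.hstack([b,cv2.imread("pics/a2.png")]),(800,375)))
a=cv2.imread("pics/z1.png");print(a.shape)
E
```

```text
(480, 800, 3)
```

View pics/z1.png

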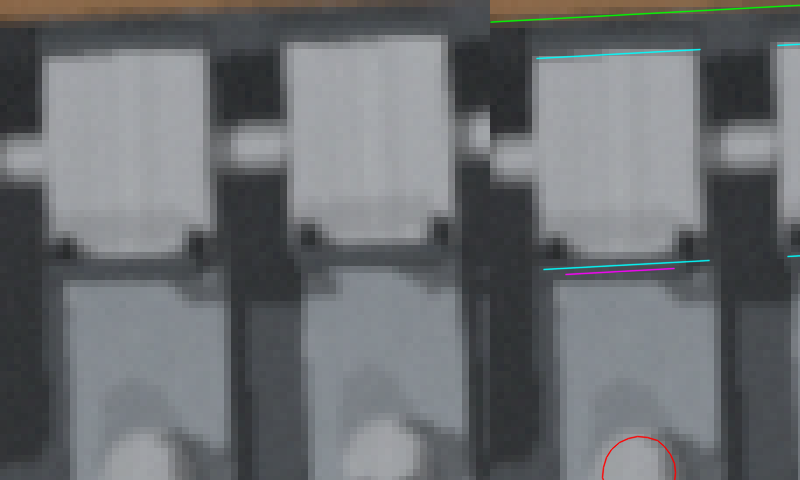

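View pics/z2.png

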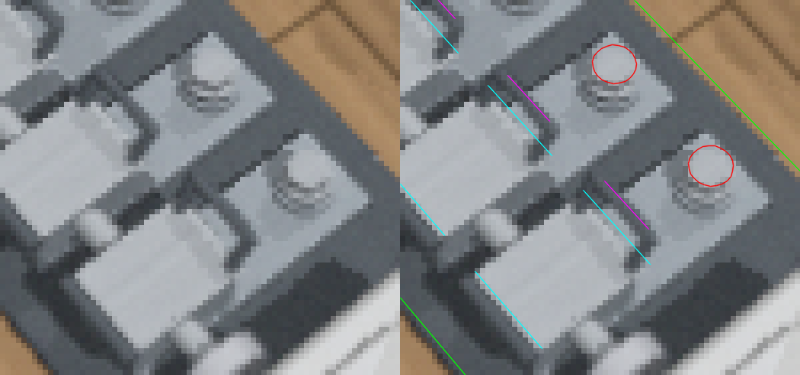

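```bash
sed -i 's/ORG=np.array(.*); YAW/ORG=np.array([629.3,53.8]); YAW/' h.py; cat >> h.py <<'E'
def to(xyz,yaw,tilt=0.0,s=None):
    "shift (m) and rotvec in tool frame to reach xyz; tool pointing down with yaw, then tilted by tilt about world-lathe y"
    s=s or status.sense()
    R0=R.from_euler("xyz",s["tcp_rot"]); 
    Rt=R.from_euler("z",yaw)*R.from_euler("y",tilt)*R.from_euler("x",np.pi)
    d=R0.inv().apply(np.array(xyz,float)-s["eef_pos"])/1000
    print("shift",d.round(4).tolist(),"rot",(R0.inv()*Rt).as_rotvec().round(3).tolist())
E
python3 - <<'E'
from h import *
print(L(-75,-215,0),L(-75,-115,118)); 
to((561,-65,253),0.52)
E
```

```text
[ 563.74955166 -164.26682169    0.        ] [559.38761293 -64.36199953 118.        ]
shift [-0.4563, 0.5389, 0.0003] rot [0.0, -0.0, 0.632]
```

Emit:
send_rows:
  plan:
    - [[-0.456,0.539,0],[0,0,0.632],0.18]
    - [[-0.456,0.539,0],[0,0,0.632],0.18]
    - [[-0.456,0.539,0],[0,0,0.632],0.18]
    - [[-0.456,0.539,0],[0,0,0.632],0.18]
    - [[-0.456,0.539,0],[0,0,0.632],0.18]
  squeeze: 30

```text
clock: 1.42
eef_pos: [345.1, 381.7, 253.4]
tcp_rot: [-3.142, -0.0, 0.521]
contact_force: [0.5, -0.3, -0.3]
opening: 0.592
```

```bash
python3 - <<'E'
from h import *
to((561,-65,253),0.52)
E
```

```text
shift [-0.0353, 0.4949, 0.0003] rot [-0.0, -0.0, 0.001]
```

Emit:
send_rows:
  plan:
    - [[-0.035,0.495,0],[0,0,0],0.18]
    - [[-0.035,0.495,0],[0,0,0],0.18]
    - [[-0.035,0.495,0],[0,0,0],0.18]
    - [[-0.035,0.495,0],[0,0,0],0.18]
    - [[-0.035,0.495,0],[0,0,0],0.18]

```text
clock: 1.83
eef_pos: [435.9, 193.9, 253.6]
tcp_rot: [3.142, -0.001, 0.522]
contact_force: [0.6, 0.2, 0.7]
opening: 0.588
```

Emit:
send_rows:
  plan:
    - [[-0.02,0.28,0],[0,0,0],0.18]
    - [[-0.02,0.28,0],[0,0,0],0.18]
    - [[-0.02,0.28,0],[0,0,0],0.18]
    - [[-0.02,0.28,0],[0,0,0],0.18]
    - [[-0.02,0.28,0],[0,0,0],0.18]

```text
clock: 2.25
eef_pos: [526.4, 6.0, 253.9]
tcp_rot: [3.141, -0.002, 0.522]
contact_force: [0.7, 1.0, -0.4]
opening: 0.589
```

```bash
python3 - <<'E'
from h import *
to((561,-65,160),0.52)
E
```

```text
shift [-0.0056, 0.0788, 0.0939] rot [0.0, -0.002, 0.002]
```

Emit:
send_rows:
  plan:
    - [[-0.0056,0.079,0.0],[0,0,0],0.18]
    - [[-0.0056,0.079,0.0],[0,0,0],0.18]
    - [[-0.0056,0.079,0.04],[0,0,0],0.18]
    - [[-0.0056,0.079,0.08],[0,0,0],0.18]
    - [[-0.0056,0.079,0.08],[0,0,0],0.18]

```text
clock: 2.67
eef_pos: [556.9, -65.7, 167.5]
tcp_rot: [-3.136, 0.007, 0.52]
contact_force: [-2.6, 0.4, -1.0]
opening: 0.587
```

```bash
python3 - <<'E'
from h import *
for n,r in(("scene",(190,150,300,260)),("top",(220,130,330,230))):
    im=viewer.grab_frame(n)[:,:,::-1]; overlay(im,n,r,5,f"pics/p_{n}.png",[L(-75,-115,130)])
to((561,-65,123),0.52)
E
```

```text
shift [0.0008, 0.0004, 0.0504] rot [-0.002, 0.001, 0.001]
```

View pics/p_scene.png

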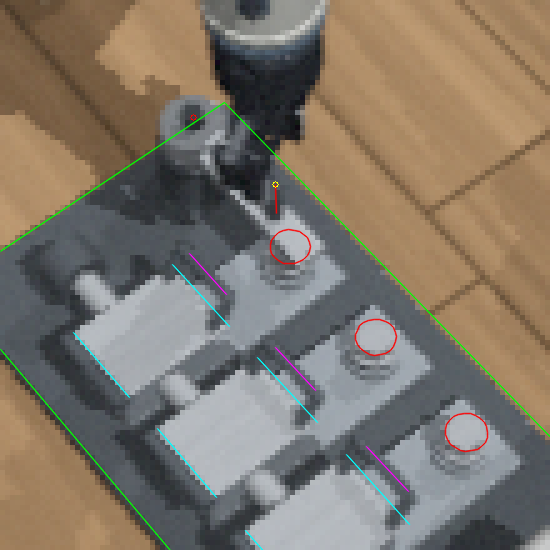

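View pics/p_top.png

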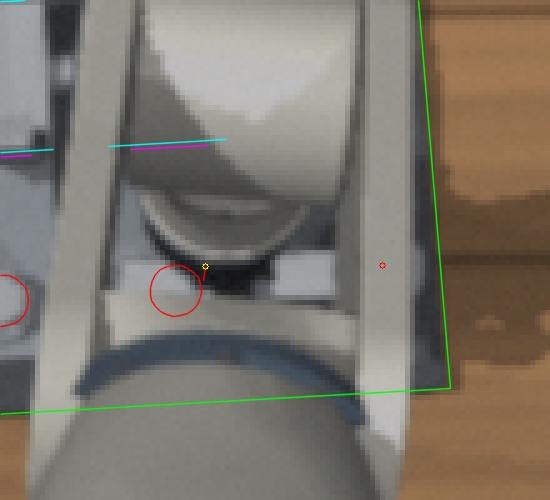

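Emit:
send_rows:
  plan:
    - [[0.003,0,0.01],[0,0,0],0.18]
    - [[0.003,0,0.02],[0,0,0],0.18]
    - [[0.003,0,0.03],[0,0,0],0.18]
    - [[0.003,0,0.037],[0,0,0],0.18]
    - [[0.003,0,0.044],[0,0,0],0.18]

```text
clock: 3.18
eef_pos: [562.7, -63.3, 129.0]
tcp_rot: [-3.14, 0.001, 0.522]
contact_force: [0.2, -0.2, -0.0]
opening: 0.59
```

```bash
python3 - <<'E'
from h import *
a=L(-75,-215,0)
im=viewer.grab_frame("scene")[:,:,::-1]; overlay(im,"scene",(190,150,300,260),5,"pics/p2.png",[L(-75,-115,130)])
for t in (0.26,.52,.785,1.047,1.1):
    p=L(-75-100*np.sin(t),-215+100*np.cos(t),124); print(t,p.round(0)); to(p,0.52)
E
```

```text
0.26 [534. -69. 124.]
shift [-0.0271, -0.0092, 0.0037] rot [-0.003, 0.002, 0.002]
0.52 [510. -80. 124.]
shift [-0.0529, -0.0115, 0.0038] rot [-0.003, 0.002, 0.002]
0.785 [490. -97. 124.]
shift [-0.079, -0.0069, 0.0039] rot [-0.003, 0.002, 0.002]
1.047 [ 475. -118.  124.]
shift [-0.1026, 0.0042, 0.0039] rot [-0.003, 0.002, 0.002]
1.1 [ 473. -123.  124.]
shift [-0.107, 0.0072, 0.0039] rot [-0.003, 0.002, 0.002]
```

View pics/p2.png

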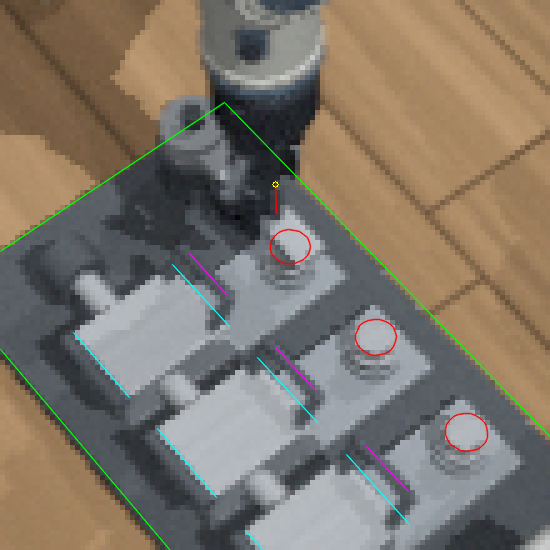

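Emit:
send_rows:
  plan:
    - [[0,0,0.004],[0,0,0],-0.44]
    - [[0,0,0.004],[0,0,0],-0.44]
    - [[0,0,0.004],[0,0,0],-0.44]
    - [[-0.01,-0.005,0.004],[0,0,0],-0.44]
    - [[-0.02,-0.008,0.004],[0,0,0],-0.44]

```text
clock: 3.65
eef_pos: [540.7, -65.9, 124.1]
tcp_rot: [-3.139, 0.0, 0.522]
contact_force: [2.2, 6.1, -0.8]
opening: 0.281
```

```bash
python3 - <<'E'
from h import *
a=L(-75,-215,0)
im=viewer.grab_frame("scene")[:,:,::-1]; overlay(im,"scene",(190,150,300,260),5,"pics/p3.png",[L(-75,-115,130)])
for t in (0.26,.52,.785,1.047,1.1):
    p=L(-75-100*np.sin(t),-215+100*np.cos(t),124); print(t,p.round(0)); to(p,0.52)
E
```

```text
0.26 [534. -69. 124.]
shift [-0.0048, 0.0003, -0.0002] rot [-0.004, 0.003, 0.002]
0.52 [510. -80. 124.]
shift [-0.0306, -0.002, -0.0001] rot [-0.004, 0.003, 0.002]
0.785 [490. -97. 124.]
shift [-0.0566, 0.0026, -0.0001] rot [-0.004, 0.003, 0.002]
1.047 [ 475. -118.  124.]
shift [-0.0803, 0.0136, -0.0001] rot [-0.004, 0.003, 0.002]
1.1 [ 473. -123.  124.]
shift [-0.0847, 0.0166, -0.0001] rot [-0.004, 0.003, 0.002]
```

View pics/p3.png

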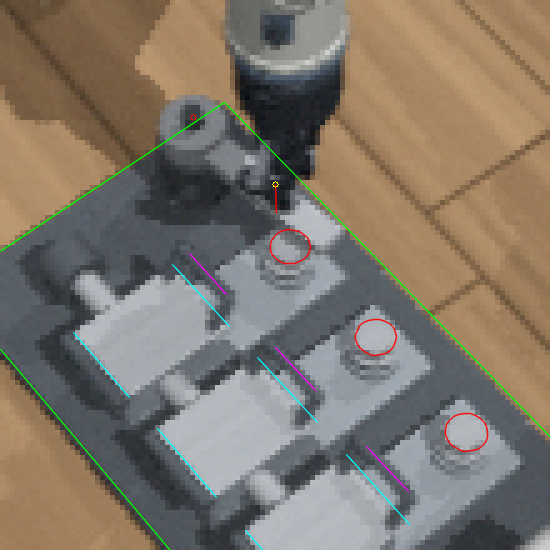

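Emit:
send_rows:
  plan:
    - [[-0.016,-0.001,0],[0,0,0],-0.44]
    - [[-0.031,-0.002,0],[0,0,0],-0.44]
    - [[-0.044,0,0],[0,0,0],-0.44]
    - [[-0.057,0.003,0],[0,0,0],-0.44]
    - [[-0.068,0.008,0],[0,0,0],-0.44]

```text
clock: 4.12
eef_pos: [481.3, -108.0, 124.0]
tcp_rot: [-3.138, 0.004, 0.522]
contact_force: [0.2, -0.2, -0.2]
opening: 0.278
```

```bash
python3 - <<'E'
from h import *
for t in (1.047,1.09):
    p=L(-75-100*np.sin(t),-215+100*np.cos(t),124); print(t,p.round(0)); to(p,0.52)
E
```

```text
1.047 [ 475. -118.  124.]
shift [-0.0104, 0.0056, 0.0] rot [-0.004, 0.004, 0.002]
1.09 [ 473. -122.  124.]
shift [-0.014, 0.008, 0.0] rot [-0.004, 0.004, 0.002]
```

Emit:
send_rows:
  plan:
    - [[-0.01,0.006,0],[0,0,0],-0.44]
    - [[-0.01,0.006,0],[0,0,0],-0.44]
    - [[-0.01,0.006,0],[0,0,0],0.1]
    - [[-0.01,0.006,0],[0,0,0],0.1]
    - [[-0.01,0.006,0],[0,0,0],0.1]

```text
clock: 4.53
eef_pos: [476.0, -118.2, 124.0]
tcp_rot: [-3.138, 0.004, 0.522]
contact_force: [0.3, -0.9, 0.4]
opening: 0.549
```

Emit:
send_rows:
  plan:
    - [[0,0,-0.02],[0,0,0],0.1]
    - [[0,0,-0.05],[0,0,0],0.1]
    - [[0,0,-0.08],[0,0,0],0.1]
    - [[0.01,0.0,-0.1],[0,0,0],-1]
    - [[0.03,0,-0.1],[0,0,0],-1]

```text
clock: 4.95
eef_pos: [504.2, -103.8, 228.3]
tcp_rot: [3.141, -0.0, 0.522]
contact_force: [1.2, -0.9, 0.3]
opening: 0.28
```

```bash
python3 - <<'E'
from h import *
t=1.047
p=L(-75-100*np.sin(t),-215+100*np.cos(t),130)
im=viewer.grab_frame("scene")[:,:,::-1]; overlay(im,"scene",(190,150,300,260),5,"pics/p4.png",[p])
b=L(-75,-100,62);print(b); to((b[0],b[1],120),YAW)
for y in (0,100):print(L(-75,y,62))
E
```

```text
[558.73332212 -49.37627621  62.        ]
shift [0.0705, -0.0202, 0.107] rot [-0.0, -0.003, 0.478]
[554.37138338  50.52854595  62.        ]
[550.00944464 150.43336811  62.        ]
```

View pics/p4.png

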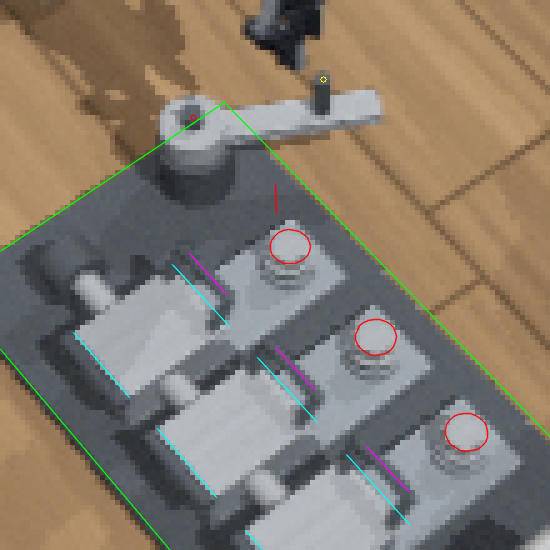

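The rest sits in the next notch: the peg tip at (323,79) matches the 1.047 rad prediction, and the bolts are clear. Next I'll probe the right bolt with shut fingers.

Emit:
send_rows:
  plan:
    - [[0.04,-0.012,0.0],[0,0,0.2],-1]
    - [[0.0705,-0.02,0.02],[0,0,0.478],-1]
    - [[0.0705,-0.02,0.06],[0,0,0.478],-1]
    - [[0.0705,-0.02,0.1],[0,0,0.478],-1]
    - [[0.0705,-0.02,0.12],[0,0,0.478],-1]

```text
clock: 5.42
eef_pos: [557.0, -48.2, 102.8]
tcp_rot: [-3.14, 0.002, 0.039]
contact_force: [0.2, -0.2, -0.4]
opening: 0.0
```

```bash
python3 - <<'E'
from h import *
b=L(-75,-100,62); to((b[0],b[1],84),YAW)
E
```

```text
shift [0.0017, 0.0013, 0.0188] rot [-0.002, 0.002, -0.005]
```

Emit:
send_rows:
  plan:
    - [[0.002,0.001,0.006],[0,0,0],-1]
    - [[0.002,0.001,0.012],[0,0,0],-1]
    - [[0.002,0.001,0.014],[0,0,0],-1]
    - [[0.002,0.001,0.016],[0,0,0],-1]
    - [[0.002,0.001,0.017],[0,0,0],-1]

```text
clock: 5.83
eef_pos: [560.1, -49.2, 87.0]
tcp_rot: [-3.14, -0.0, 0.039]
contact_force: [0.3, -0.7, -0.5]
opening: 0.0
```

Emit:
send_rows:
  plan:
    - [[0,0,0.001],[0,0,0],-1]
    - [[0,0,0.002],[0,0,0],-1]
    - [[0,0,0.002],[0,0,0],-1]
    - [[0,0,0.003],[0,0,0],-1]
    - [[0,0,0.003],[0,0,0],-1]

```text
clock: 6.25
eef_pos: [560.1, -49.3, 84.1]
tcp_rot: [-3.14, -0.001, 0.039]
contact_force: [0.1, -0.1, 1.8]
opening: -0.003
```

Contact is just starting at TCP z≈84, as expected. I'll push a little further.

Emit:
send_rows:
  plan:
    - [[0,0,0.001],[0,0,0],-1]
    - [[0,0,0.001],[0,0,0],-1]
    - [[0,0,0.0015],[0,0,0],-1]
    - [[0,0,0.002],[0,0,0],-1]
    - [[0,0,0.002],[0,0,0],-1]

```text
clock: 6.67
eef_pos: [560.2, -49.3, 84.0]
tcp_rot: [-3.14, -0.001, 0.039]
contact_force: [-7.3, -0.1, 23.7]
opening: 0.001
```

Emit:
send_rows:
  plan:
    - [[0,0,-0.015],[0,0,0],-1]
    - [[0,0,-0.03],[0,0,0],-1]
    - [[-0.002,-0.03,-0.03],[0,0,0],-1]
    - [[-0.004,-0.065,-0.03],[0,0,0],-1]
    - [[-0.005,-0.1,-0.03],[0,0,0],-1]

```text
clock: 7.08
eef_pos: [551.2, 51.0, 114.5]
tcp_rot: [-3.14, -0.002, 0.037]
contact_force: [0.5, 0.5, -0.9]
opening: 0.002
```

```bash
python3 - <<'E'
from h import *
b=L(-75,0,62); to((b[0],b[1],86.5),YAW)
E
```

```text
shift [0.0031, 0.0006, 0.028] rot [-0.001, -0.002, -0.006]
```

Emit:
send_rows:
  plan:
    - [[0.003,0,0.01],[0,0,0],-1]
    - [[0.003,0,0.02],[0,0,0],-1]
    - [[0.003,0,0.025],[0,0,0],-1]
    - [[0.003,0,0.028],[0,0,0],-1]
    - [[0.003,0,0.028],[0,0,0],-1]

```text
clock: 7.5
eef_pos: [553.5, 50.1, 85.4]
tcp_rot: [-3.141, 0.0, 0.036]
contact_force: [-0.4, 0.0, 0.4]
opening: 0.001
```

Emit:
send_rows:
  plan:
    - [[0,0,0.001],[0,0,0],-1]
    - [[0,0,0.002],[0,0,0],-1]
    - [[0,0,0.003],[0,0,0],-1]
    - [[0,0,0.0035],[0,0,0],-1]
    - [[0,0,0.0035],[0,0,0],-1]

```text
clock: 7.92
eef_pos: [553.7, 49.8, 82.1]
tcp_rot: [-3.141, 0.0, 0.036]
contact_force: [-0.3, -0.5, 1.6]
opening: 0.0
```

Here the bolt gives: z=82 at only 1.6 N. I'll carry on to confirm it bottoms out at about 6 mm.

Emit:
send_rows:
  plan:
    - [[0,0,0.001],[0,0,0],-1]
    - [[0,0,0.002],[0,0,0],-1]
    - [[0,0,0.003],[0,0,0],-1]
    - [[0,0,0.0035],[0,0,0],-1]
    - [[0,0,0.0035],[0,0,0],-1]

```text
clock: 8.33
eef_pos: [553.8, 49.9, 78.6]
tcp_rot: [-3.141, -0.0, 0.036]
contact_force: [0.4, -1.2, 1.6]
opening: 0.0
```

```bash
python3 - <<'E'
from h import *
print(status.sense()["contact_force"])
h=L(0,0,103);print(h)
to((h[0],h[1],150),YAW)
E
```

```text
[ 0.43966521 -1.17500611  1.64875568]
[629.3  53.8 103. ]
shift [0.0756, -0.0013, -0.0714] rot [-0.001, -0.0, -0.008]
```

Emit:
send_rows:
  plan:
    - [[0,0,-0.03],[0,0,0],-1]
    - [[0,0,-0.065],[0,0,-0.008],0.06]
    - [[0.02,0,-0.08],[0,0,-0.008],0.06]
    - [[0.05,-0.001,-0.08],[0,0,-0.008],0.06]
    - [[0.0755,-0.001,-0.08],[0,0,-0.008],0.06]

```text
clock: 8.75
eef_pos: [631.2, 53.9, 160.5]
tcp_rot: [-3.14, -0.004, 0.044]
contact_force: [0.2, 0.3, -0.2]
opening: 0.53
```

```bash
python3 - <<'E'
from h import *
h=L(0,0,103)
to((h[0],h[1],125),YAW)
for n,r in(("scene",(190,170,300,280)),):
    im=viewer.grab_frame(n)[:,:,::-1]; overlay(im,n,r,5,f"pics/h_{n}.png",[status.sense()["eef_pos"]])
E
```

```text
shift [-0.0021, 0.0, 0.0355] rot [-0.001, -0.004, 0.0]
```

View pics/h_scene.png

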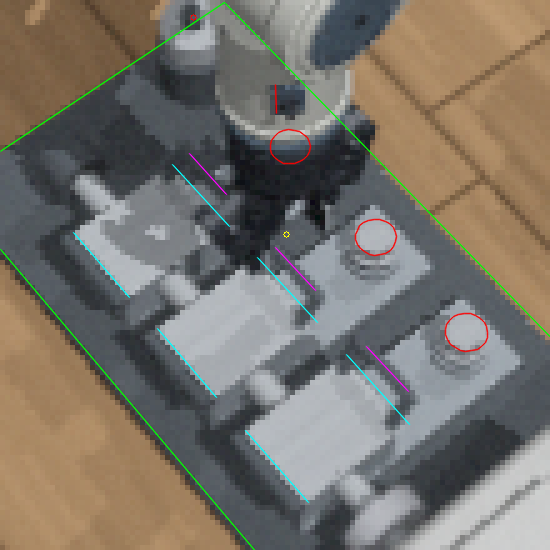

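Emit:
send_rows:
  plan:
    - [[-0.001,0,0.012],[0,0,0],0.06]
    - [[-0.001,0,0.024],[0,0,0],0.06]
    - [[-0.001,0,0.036],[0,0,0],0.06]
    - [[-0.001,0,0.044],[0,0,0],0.06]
    - [[-0.001,0,0.051],[0,0,0],0.06]

```text
clock: 9.22
eef_pos: [633.2, 53.9, 107.0]
tcp_rot: [-3.14, -0.004, 0.044]
contact_force: [0.3, 0.4, -0.5]
opening: 0.535
```

```bash
python3 - <<'E'
from h import *
to((630,53.8,108.5),YAW); print(status.sense()["contact_force"])
E
```

```text
shift [-0.0032, -0.0, -0.0015] rot [-0.001, -0.004, 0.0]
[ 0.34228482  0.36260941 -0.47146185]
```

Emit:
send_rows:
  plan:
    - [[-0.003,0,-0.002],[0,0,0],-0.5]
    - [[-0.003,0,-0.002],[0,0,0],-0.5]
    - [[-0.003,0,-0.002],[0,0,0],-0.6]
    - [[-0.003,0,-0.002],[0,0,0],-0.7]
    - [[-0.003,0,-0.002],[0,0,0],-0.7]
  squeeze: 30

```text
clock: 9.63
eef_pos: [630.6, 53.8, 109.7]
tcp_rot: [-3.14, -0.005, 0.044]
contact_force: [0.0, 0.1, -0.3]
opening: 0.151
```

Emit:
send_rows:
  plan:
    - [[0,0,0],[0,0,0],-0.8]
    - [[0,0,0],[0,0,0],-0.9]
    - [[0,0,0],[0,0,0],-1]
    - [[0,0,0],[0,0,0],-1]
    - [[0,0,0],[0,0,0],-1]

```text
clock: 10.05
eef_pos: [629.4, 53.7, 109.7]
tcp_rot: [-3.14, -0.003, 0.044]
contact_force: [-6.1, 0.4, 1.1]
opening: 0.104
```

```bash
cat >> h.py <<'E'
def arc(ths,bar0,off,k=0.5):
    s=status.sense(); R0=R.from_euler("xyz",s["tcp_rot"])
    c,sn=np.cos(YAW),np.sin(YAW)
    for d in ths:
        t=np.deg2rad(d); x=100-100*np.cos(t)+28*np.sin(t); z=-28+100*np.sin(t)+28*np.cos(t)
        Rt=R.from_euler("z",YAW)*R.from_euler("y",k*t)*R.from_euler("x",np.pi)
        p=np.array(bar0)+[c*x,sn*x,z]-Rt.as_matrix()[:,2]*off
        print(d,p.round(0),(R0.inv().apply(p-s["eef_pos"])/1000).round(4).tolist(),(R0.inv()*Rt).as_rotvec().round(3).tolist())
E
python3 - <<'E'
from h import *
arc([4,8,13,18,23],(628.9,53.7,103),6.7)
E
```

```text
4 [631.  54. 117.] [0.0019, 0.0, -0.0069] [-0.001, -0.038, 0.0]
8 [634.  54. 123.] [0.0048, -0.0, -0.0136] [-0.001, -0.073, 0.0]
13 [639.  54. 131.] [0.0092, -0.0, -0.0217] [-0.001, -0.116, 0.0]
18 [643.  54. 139.] [0.0141, -0.0, -0.0294] [-0.001, -0.16, 0.0]
23 [649.  55. 146.] [0.0198, -0.0, -0.0367] [-0.001, -0.204, 0.0]
```

Emit:
send_rows:
  plan:
    - [[0.002,0,-0.007],[0,-0.037,0],-1]
    - [[0.005,0,-0.0136],[0,-0.072,0],-1]
    - [[0.0092,0,-0.0217],[0,-0.115,0],-1]
    - [[0.0141,0,-0.0294],[0,-0.16,0],-1]
    - [[0.0198,0,-0.0367],[0,-0.2,0],-1]

```text
clock: 10.47
eef_pos: [649.2, 54.6, 146.8]
tcp_rot: [-3.14, 0.199, 0.044]
contact_force: [-0.3, -0.2, -3.6]
opening: 0.098
```

```bash
python3 - <<'E'
from h import *
s=status.sense();print(s["contact_force"],s["opening"],s["qpos"].round(2))
arc([23,29,34,40,45,50],(628.9,53.7,103),6.7)
im=viewer.grab_frame("scene")[:,:,::-1]; overlay(im,"scene",(190,170,300,280),5,"pics/l1.png")
E
```

```text
[-0.26522931 -0.197388   -3.57118531] 0.0976559206499406 [0.08 0.6  1.51 0.01 1.23 0.03]
23 [649.  55. 146.] [-0.0, -0.0, 0.0004] [-0.001, -0.002, 0.001]
29 [657.  55. 154.] [0.0058, -0.0, -0.009] [-0.001, -0.054, 0.001]
34 [664.  55. 161.] [0.0114, -0.0, -0.0163] [-0.001, -0.097, 0.001]
40 [673.  56. 167.] [0.0189, -0.0, -0.0244] [-0.001, -0.15, 0.001]
45 [681.  56. 172.] [0.0258, -0.0, -0.0306] [-0.001, -0.193, 0.001]
50 [689.  56. 176.] [0.0332, -0.0, -0.0361] [-0.001, -0.237, 0.001]
```

View pics/l1.png

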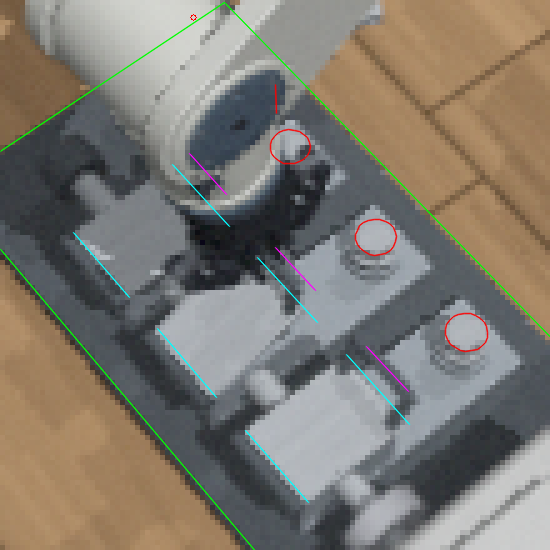

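The middle cap is rising: its front edge has lifted near (270,285), and the wrist carries 3.6 N of load. The right cap and left cap are still shut. I'll continue to about 50 degrees.

Emit:
send_rows:
  plan:
    - [[0.0058,0,-0.009],[0,-0.054,0],-1]
    - [[0.0114,0,-0.0163],[0,-0.097,0],-1]
    - [[0.0189,0,-0.0244],[0,-0.15,0],-1]
    - [[0.0258,0,-0.0306],[0,-0.193,0],-1]
    - [[0.0332,0,-0.0361],[0,-0.237,0],-1]

```text
clock: 10.93
eef_pos: [689.6, 56.2, 177.5]
tcp_rot: [-3.14, 0.441, 0.044]
contact_force: [-3.4, -0.8, 1.3]
opening: 0.102
```

```bash
python3 - <<'E'
from h import *
s=status.sense();print(s["contact_force"],s["opening"],s["qpos"].round(2))
arc([50,54,57],(628.9,53.7,103),6.7)
E
```

```text
[-3.41101686 -0.8165704   1.34635908] 0.10226050706364341 [0.07 0.76 1.19 0.01 1.63 0.03]
50 [689.  56. 176.] [0.0001, -0.0001, 0.002] [-0.001, 0.005, 0.001]
54 [696.  57. 178.] [0.0052, -0.0001, -0.0033] [-0.001, -0.03, 0.001]
57 [701.  57. 180.] [0.0093, -0.0001, -0.0071] [-0.001, -0.056, 0.001]
```

Emit:
send_rows:
  plan:
    - [[0.0052,0,-0.0033],[0,-0.03,0],-1]
    - [[0.0093,0,-0.007],[0,-0.056,0],-1]
    - [[0.0093,0,-0.007],[0,-0.056,0],-1]
    - [[0.0093,0,-0.007],[0,-0.056,0],-1]
    - [[0.0093,0,-0.007],[0,-0.056,0],-1]

```text
clock: 11.35
eef_pos: [700.2, 56.7, 181.4]
tcp_rot: [-3.14, 0.499, 0.044]
contact_force: [-6.7, -0.8, 9.6]
opening: 0.101
```

```bash
python3 - <<'E'
from h import *
s=status.sense();print(s["contact_force"],s["opening"],s["eef_pos"])
for n,r in(("scene",(170,100,320,330)),("top",(90,110,330,280))):
    im=viewer.grab_frame(n)[:,:,::-1]; t=1.047;overlay(im,n,r,2.6 if n=="scene" else 3.3,f"pics/f_{n}.png",[L(-75-100*np.sin(t),-215+100*np.cos(t),130)])
E
```

```text
[-6.68135501 -0.77042148  9.57428362] 0.10058919375358248 [700.1518018   56.65977935 181.36850961]
```

View pics/f_scene.png

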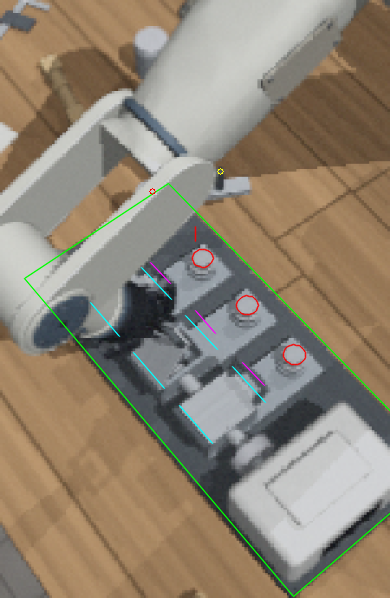

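View pics/f_top.png

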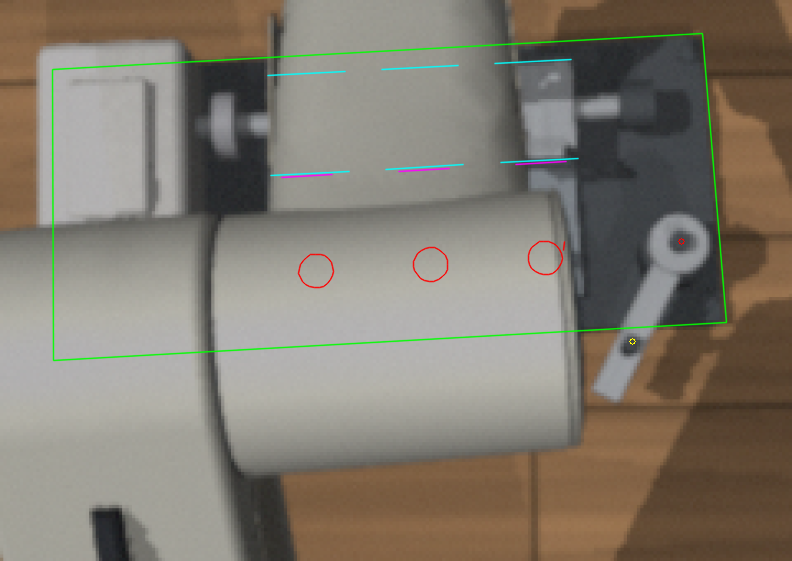

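Emit:
send_rows:
  plan:
    - [[-0.001,0,-0.0008],[0,0,0],-1]
    - [[-0.001,0,-0.0008],[0,0,0],-1]
    - [[-0.001,0,-0.0008],[0,0,0],-1]
    - [[-0.001,0,-0.0008],[0,0,0],-1]
    - [[-0.001,0,-0.0008],[0,0,0],-1]

```text
clock: 11.87
eef_pos: [699.6, 56.6, 181.5]
tcp_rot: [-3.141, 0.499, 0.044]
contact_force: [0.8, -0.8, -11.2]
opening: 0.102
```

Emit:
send_rows:
  plan:
    - [[0,0,0],[0,0,0],-1]
    - [[0,0,0],[0,0,0],-1]
    - [[0,0,0],[0,0,0],-1]
    - [[0,0,0],[0,0,0],-1]
    - [[0,0,0],[0,0,0],-1]

```text
clock: 12.28
eef_pos: [699.6, 56.6, 181.4]
tcp_rot: [-3.141, 0.499, 0.044]
contact_force: [-0.6, -0.1, -8.0]
opening: 0.098
```

```bash
python3 - <<'E'
from h import *
im=viewer.grab_frame("scene")[:,:,::-1]
cv2.imwrite("pics/g.png",cv2.resize(im[190:330,180:300],None,fx=5,fy=4.2,interpolation=3)[:590])
E
```

```text
(no output)
```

View pics/g.png

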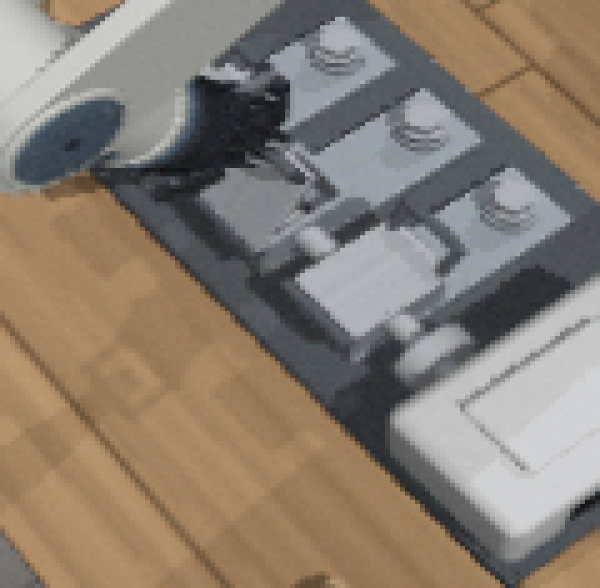

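```bash
python3 - <<'E'
from h import *
im=viewer.grab_frame("scene")[:,:,::-1]
print(status.sense()["contact_force"])
f=6;x0,y0=195,195
for k,thd in enumerate((0,57)):
    a=cv2.resize(im[y0:y0+70,x0:x0+65],None,fx=f,fy=f,interpolation=3)
    t=np.deg2rad(thd)
    def C(x,y,z):
        x-=100;z-=75
        return L(100+x*np.cos(t)+z*np.sin(t),y,75-x*np.sin(t)+z*np.cos(t))
    def pt(P): return tuple(int(v) for v in ((proj("scene",P)[0]-[x0,y0]+.5)*f-.5))
    Q=[C(8,-34,81),C(8,34,81),C(98,34,81),C(98,-34,81)]
    for i in range(4): cv2.line(a,pt(Q[i]),pt(Q[(i+1)%4]),(255,255,0),1)
    cv2.line(a,pt(C(0,-22,103)),pt(C(0,22,103)),(255,0,255),1)
    if k: cv2.imwrite("pics/g2.png",np.hstack([prev,a]))
    prev=cv2.resize(im[y0:y0+70,x0:x0+65],None,fx=f,fy=f,interpolation=3)
E
```

```text
[ 0.83829153 -0.69525639 -8.20695204]
```

View pics/g2.png

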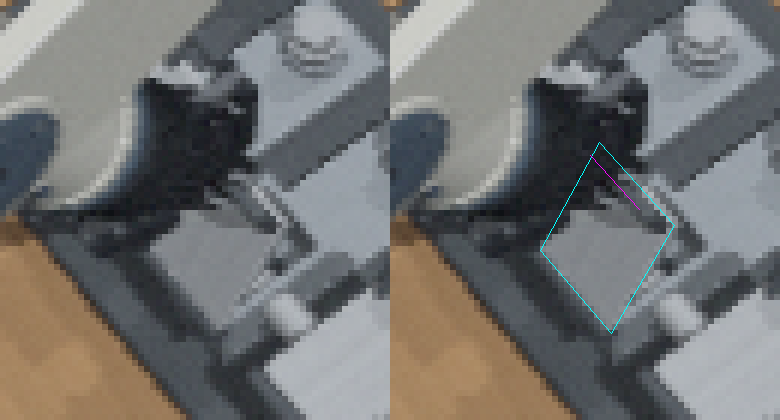

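The raised cap outline fits the 57° model, and its bar lies inside the jaws. Handing the job in.

```bash
python3 -c "
from rig import job
print(job.sign_off())"
```

```text
the job is handed in; nothing more can be done
None
```

The job is handed in at about 12.4 s on the clock, with the gripper still holding the middle bearing's cap open at about 57°.

- **Tool rest:** I swung it one notch towards the robot. In the next picture the peg tip lay where the 1.047 rad notch predicts, and the bolts were clear.
- **Bolts:** The right bolt was tight: about 24 N with no travel. The middle bolt sank about 5.4 mm at only 1.6 N, so it is the loose one. I did not test the left bolt.
- **Cap:** I gripped the middle cap's handle and lifted it. The last picture fits a 57° opening. The jaws read about 8 to 9 mm on the 10 mm bar, with about 8 N down at the wrist.
- **Rest of the scene:** The last pictures show the left cap shut. The right cap also looks shut, though the arm partly covers it. The tin and blank appear undisturbed. I did not check the spanner again, but the arm went nowhere near it.

No check failed. My estimates of point positions from the two cameras differed by up to about 11 mm. The fitted lathe position I worked from proved good to a few mm at every contact.

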